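# Set out the vial-capping kit on the bench mat

### The job

Set out the capping kit on the bench mat, one thing to a ring: the blue carton on the middle ring, its long side square across the mat; the small jar upright and centred on top of the carton; the slim clear vial standing on the ring between the steel dish and the carton; and the red-capped bottle standing on the ring between the carton and the roll of tape. The dish and the tape already lie on the two end rings (either way round): leave them, the pen and the blue-capped bottle where they are.

Things in the scene. Friction and masses are not known exactly. Their poses are not given: they have to be found in the camera images.
- mat: fixed flat grey mat, dark border, 76 x 404 x 5 mm; origin: centre of underside; y along its length (+ to robot's left), x across, away from robot. Five dark rings (68 mm wide) at y = +166, +83, 0, -83, -166 mm. Close behind: drawers 0.19 m high, left of them a box 0.24 m high with a knob at 0.12 m: set carton and jar first, hold vial and bottle high, fingers closing along y
- dish: round shallow steel dish with a few nuts in it, 63 mm across, 11 mm high, lying on one of the two end rings of the mat; origin at the centre of its underside. Not to be moved
- tape: roll of white label tape lying flat, 66 mm across, 18 mm high, on the other end ring of the mat; origin at the centre of its underside. Not to be moved
- carton: closed blue cardboard carton, 61 mm along its x, 80 mm along its y, 40 mm high, about 0.09 kg; origin at the centre of its underside. Starts on the worktop straight ahead of the robot beside the jar, long side within 15 degrees of the mat's x axis. Close behind is a stand 0.39 m high: close the fingers across the 61 mm and travel in front of it
- jar: low round jar with a white screw lid, 46 mm across the lid (43 mm below it), 36 mm high in all, about 0.035 kg; origin at the centre of its underside. Starts upright on the worktop beside the carton, about 0.1 m from it along the worktop's front edge
- wash_bottle: clear bottle with a label and a red cap, 48 mm across, 100 mm high, about 0.11 kg; origin at the centre of its underside. Starts upright on the worktop at the far left, 80 mm or so in front of or behind the vial, 90 mm or more from the side of a tall cabinet on its left: fingers closing towards and away from the robot (along the mat's x) keep clear; come in and leave by the front
- vial: slim cylindrical clear vial with a clear cap, 28 mm across, 96 mm high, about 0.03 kg; origin at the centre of its underside. Starts upright on the worktop at the far left, in line with the red-capped bottle beside the tall cabinet; the same grasp direction keeps clear
- pen: bystander: slim pen lying along the worktop's front edge between the jar or carton and the mat, 134 mm long along its y, 11 mm thick; origin at the middle of its underside. Not to be moved
- blue_bottle: bystander: pale bottle with a blue cap, 68 mm across, 135 mm high, farther back on the left, behind the vial and the red-capped bottle; origin at the centre of its underside. Not to be moved
Mind the look-alikes: they are no part of the job. Of the things shaped like the jar, the white one is meant.

How it is judged:
At the end, for the whole second after the job is handed in: Carton on the middle ring, long side across (0.2 rad); jar on it (13 mm from its centre); vial on the ring next to the dish, bottle on the ring next to the tape (carton, vial, bottle within 12 mm along and across the mat); all upright (0.12 rad), at rest, released (x of carton in the frame of mat between -0.012 and 0.012 m and y of carton in the frame of mat between -0.012 and 0.012 m and angle between the y axis of carton and the x axis of mat, either way round below 0.2 rad and horizontal distance between jar and carton below 0.013 m and height (world z) of carton between 0 and 0.01 m and angle between each of carton, jar, wash_bottle, vial's own z axis and vertical below 0.12 rad and linear speed of each of carton, jar, wash_bottle, vial below 0.02 m/s and height (world z) of jar between 0.04 and 0.05 m and height (world z) of wash_bottle between 0 and 0.01 m and height (world z) of vial between 0 and 0.01 m and ((x of dish in the frame of mat between -0.03 and 0.03 m and y of dish in the frame of mat between 0.136 and 0.196 m and x of vial in the frame of mat between -0.012 and 0.012 m and y of vial in the frame of mat between 0.071 and 0.095 m and x of tape in the frame of mat between -0.03 and 0.03 m and y of tape in the frame of mat between -0.196 and -0.136 m and x of wash_bottle in the frame of mat between -0.012 and 0.012 m and y of wash_bottle in the frame of mat between -0.095 and -0.071 m) or (x of dish in the frame of mat between -0.03 and 0.03 m and y of dish in the frame of mat between -0.196 and -0.136 m and x of vial in the frame of mat between -0.012 and 0.012 m and y of vial in the frame of mat between -0.095 and -0.071 m and x of tape in the frame of mat between -0.03 and 0.03 m and y of tape in the frame of mat between 0.136 and 0.196 m and x of wash_bottle in the frame of mat between -0.012 and 0.012 m and y of wash_bottle in the frame of mat between 0.071 and 0.095 m))); the robot touches nothing.
It fails at once if the dish is moved more than 15 mm (distance of dish from where it was at the start of the episode above 0.015 m).
It fails at once if the roll of tape is moved more than 15 mm (distance of tape from where it was at the start of the episode above 0.015 m).
It fails at once if the pen is moved more than 20 mm (distance of pen from where it was at the start of the episode above 0.02 m).
It fails at once if the blue-capped bottle is moved more than 20 mm (distance of blue_bottle from where it was at the start of the episode above 0.02 m).
It also fails if it takes over 136 s, if anything falls off the work surface, if the arm or the gripper's body presses on something with over 40 N, if the wrist force passes 120 N, or if a joint passes its speed limit or range.

### The arm

A 6-joint arm with a two-finger parallel gripper is mounted at the origin on a cart in front of the work surface, level with it; the furniture and walls round the work are solid. World frame = base frame: x ahead of the robot, y to its left, z up, the work surface at z = 0. Lengths are in m, angles in rad, forces in N, time in s.
With the tool pointing down it reaches from about 0.35 to 0.775 m from the base axis. Payload 7.3 kg.
Tool frame: the origin (TCP) lies between the finger pads; the fingertips stand 19 mm ahead of it and the grasp point (between the pads) is the TCP; z points along the fingers, y is the line along which they close (so a half turn about z gives the same grasp; the last joint's range is limited). The gripper opens to 92 mm and grips with 3 to 60 N. Pads are 19 mm wide; open, the fingers measure 130 mm over their backs; the gripper's body (75 mm by 190 mm) begins 47 mm behind the grasp point.
Start: joints at [-1.478, 0.342, 1.524, -0, 1.275, -0.146], TCP at [0.124, -0.51, 0.246] pointing down, gripper open.
Joint ranges: [-2.53, 2.53], [-0.77, 2.02], [0.04, 2.7], [-1, 4.14], [0.28, 2.66], [-3.11, 3.11]. Speed limits (rad/s): [2.57, 2.57, 3.14, 3.14, 3.14, 3.14].

### API

Orientations are given as a unit quaternion [x, y, z, w].
In Python, from bench import r, vision gives the robot as it stands.
- The arm moves only by the tool servo_tool, never from a script. Its argument "targets" is a list of rows, each an object with "delta_pos": the shift along the tool's x, y, z in cm, a list of three; "spin": the turn about the tool's z in degrees; "fingers": the opening, from 0 (shut) to 1 (fully open). In form: [{"delta_pos": [x, y, z], "spin": spin, "fingers": fingers}, ...]. A call has 1 to 20 rows; each row shifts and turns the commanded pose from where the row before left it, along the tool's axes as they then stand; what a row does not reach is not made up. A row lasts 1/12 s, in which the tool goes at most 41.7 mm and 7.16 degrees, less where a joint would pass 70% of its speed; a pose out of reach is approached as far as the arm can. A call with a gripper value outside its range is refused whole. The fingers move at their own pace and stop on an object; "grip_force" is the grip in N (left out, the last holds). Time passes only in rows, so rows that do not move let the fingers close. It gives the time, the measured TCP pose, the force, the opening and the grip force at its end, in the units of the state.
- r.sense(): the state, without advancing time (a new reading comes with each control period).
- vision.camera(name): name is "side" or "top"; returns the picture (384x512x3 uint8, red, green, blue); there is no depth.
- vision.camera_info(name): a dict with "fx", "fy", "cx", "cy" (pixels), "dist" ([k1, k2, p1, p2, k3] as OpenCV has them; the pictures are not rectified), "xyz" and "rotation" of the camera in the world. Camera axes: x right, y down, z forward; pixel columns grow to the right and rows downward; lengths in m; the calibration is good to about 2 mm. A picture is of the moment at which its call begins. camera_info takes no time and is no camera call.
- r.close_job(): hands the job in; it is judged then, once.
The state is a dict: "time_s": time; "qpos": joint angles; "dq": joint speeds; "tau": joint torques, N m; "position": TCP position; "ee_rot": TCP orientation; "contact_force": force on the tool from outside, world axes, zero at the start; "torque": the same for the moment, N m; "gripper_width": finger opening in m; "grasp_force": force on a finger pad.
Only numpy, scipy, OpenCV 4.12 (cv2) and the standard library are available. Lean on these libraries where they do the work, as an engineer would, in place of code of your own. Each camera call takes 0.05 s, during which the arm holds its last target. There are 200 camera calls.

## Working session

There is one attempt and no reset: what is moved stays moved. The work goes in short steps, Python scripts to look and compute and a tool call to move; the robot and the scene stay as the last step left them, time stands still between calls to the robot, and variables do not carry over. Pictures are saved under pics/ and viewed, at most 14 in all, crops included, and the job is handed in when it is done.

Besides the shell and the picture viewer there is one more tool, called after ">>>" by a JSON object that holds its "name" and its "arguments". servo_tool: Moves the arm, as the interface text tells. Its arguments: {"type":"object","properties":{"targets":{"type":"array","items":{"type":"object","properties":{"delta_pos":{"type":"array","items":{"type":"number"}},"spin":{"type":"number"},"fingers":{"type":"number"}}}},"grip_force":{"type":"number"}},"required":["targets"]}

```bash
ls; mkdir -p pics; python3 - <<'E'
from bench import r,vision
import cv2
for n in("side","top"):
    im=vision.camera(n); cv2.imwrite(f"pics/{n}0.png",im[:,:,::-1]); 
    print(n,vision.camera_info(n))
print(r.sense())
E
```

```text
pics
side {'fx': 364.88493895442747, 'fy': 364.88493895442747, 'cx': 257.0868004860454, 'cy': 182.20918043733525, 'dist': array([-0.03862946,  0.        ,  0.        ,  0.        ,  0.        ]), 'xyz': array([-0.58465928,  0.21162039,  0.72833435]), 'rotation': array([-0.52120636,  0.7019316 , -0.38157821,  0.30005671])}
top {'fx': 400.99721580799417, 'fy': 400.99721580799417, 'cx': 259.329736949392, 'cy': 192.84466308968405, 'dist': array([-0.11435261,  0.        ,  0.        ,  0.        ,  0.        ]), 'xyz': array([ 0.33546974, -0.0785873 ,  1.28083449]), 'rotation': array([ 0.7122122 , -0.70047993,  0.03454915, -0.02979962])}
{'time_s': 0.1, 'qpos': array([-1.47800723e+00,  3.42632268e-01,  1.52494044e+00, -1.86980503e-05,
        1.27541244e+00, -1.45986187e-01]), 'dq': array([ 6.82878359e-04, -9.18861834e-04, -4.12849827e-03,  3.52538348e-05,
       -2.06536905e-03,  5.43422825e-04]), 'tau': array([ 1.90997293e-03, -4.32003129e+01, -2.44693583e+01,  7.19164289e-02,
        5.25933795e-02, -3.86007173e-05]), 'position': array([ 0.12415979, -0.50974603,  0.24511862]), 'ee_rot': array([ 9.92881191e-01,  1.19106909e-01,  9.57793857e-06, -6.96239559e-04]), 'contact_force': array([ 0.62334508, -0.69521802,  0.35006823]), 'torque': array([ 0.04214731, -0.0112914 ,  0.05609182]), 'grasp_force': 0.0, 'gripper_width': 0.09160504356565194}
```

View pics/top0.png

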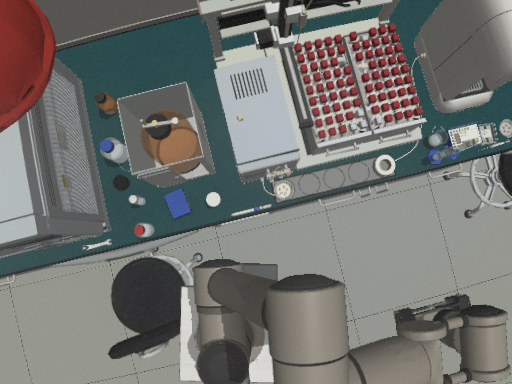

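View pics/side0.png

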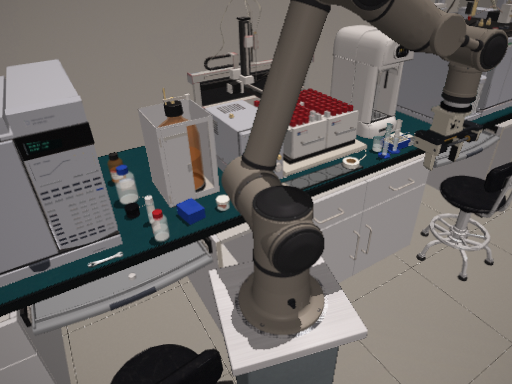

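Top view: red-capped bottle (145,230), vial (137,200), blue carton (178,203), white jar (213,200), pen (250,211), and the mat from (284,189) to (385,165). Jar-shaped candidates are the white one at (213,200) and the black one at (121,182). The white one is meant. I'll enlarge both areas to confirm.

```bash
cat > h.py <<'E'
import numpy as np,cv2
from bench import r,vision
from scipy.spatial.transform import Rotation as R
def ray(n,px):
    c=vision.camera_info(n);K=np.array([[c['fx'],0,c['cx']],[0,c['fy'],c['cy']],[0,0,1]])
    p=cv2.undistortPoints(np.array(px,float).reshape(-1,1,2),K,c['dist']).reshape(-1,2)
    return c['xyz'],R.from_quat(c['rotation']).apply(np.c_[p,np.ones(len(p))])
def onz(n,px,z):
    o,d=ray(n,px);return (o+d*((z-o[2])/d[:,2])[:,None])
def proj(n,P):
    c=vision.camera_info(n);K=np.array([[c['fx'],0,c['cx']],[0,c['fy'],c['cy']],[0,0,1]])
    q=R.from_quat(c['rotation']).inv();P=np.array(P,float).reshape(-1,3)
    return cv2.projectPoints(q.apply(P-c['xyz']),np.zeros(3),np.zeros(3),K,c['dist'])[0].reshape(-1,2)
E
python3 - <<'E'
from h import *
a=cv2.imread('pics/top0.png')[140:245,95:265];b=cv2.imread('pics/top0.png')[135:215,255:415]
a=cv2.resize(a,(640,395),interpolation=cv2.INTER_CUBIC);cv2.imwrite('pics/cA.png',a)
b=cv2.resize(b,(800,400),interpolation=cv2.INTER_CUBIC);cv2.imwrite('pics/cB.png',b)
c=cv2.imread('pics/side0.png')[145:280,75:245];cv2.imwrite('pics/cC.png',cv2.resize(c,(680,540),interpolation=cv2.INTER_CUBIC))
E
```

```text
(no output)
```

View pics/cA.png

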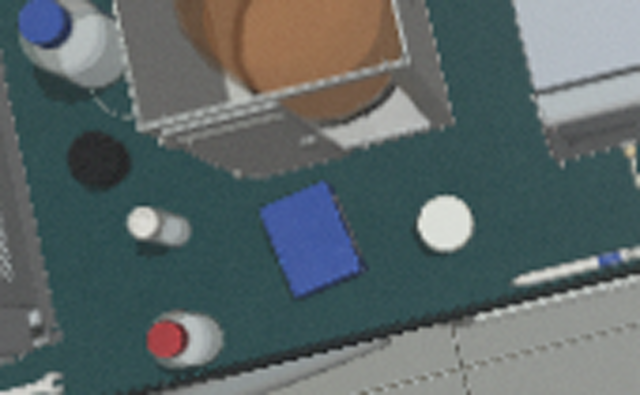

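View pics/cB.png

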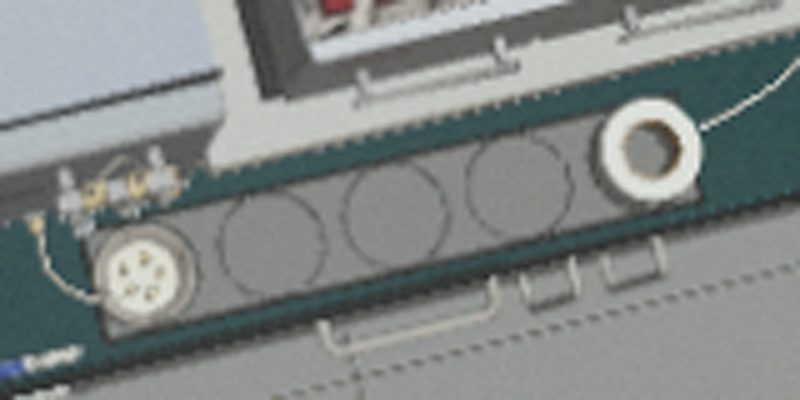

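View pics/cC.png

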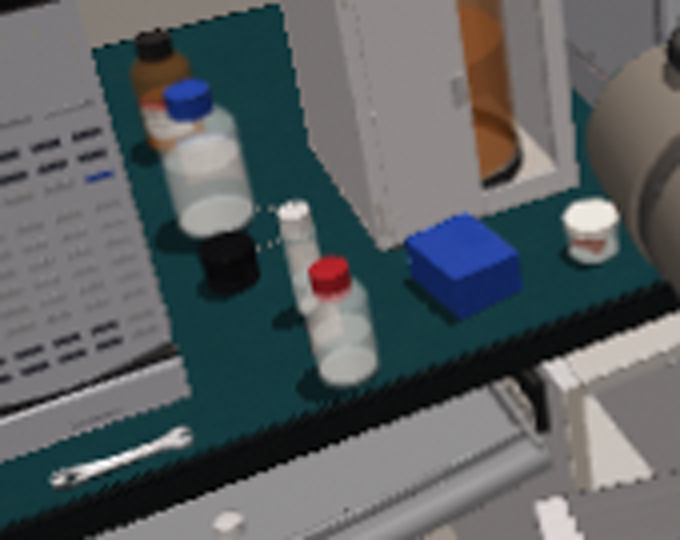

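The crops show the white jar upright with its lid at full-frame (213,199); the black one is at (121,182). The dish is on the left ring (283,190), the tape on the right (385,165). The three free rings are at about (309,184), (334,178) and (359,172). Next, measuring them.

```bash
cat > m.py <<'E'
from h import *
import sys
def blobs(im,lo,hi,box):
    h=cv2.cvtColor(im,cv2.COLOR_RGB2HSV);x0,y0,x1,y1=box
    m=np.zeros(h.shape[:2],np.uint8);m[y0:y1,x0:x1]=cv2.inRange(h,lo,hi)[y0:y1,x0:x1]
    n,l,s,c=cv2.connectedComponentsWithStats(m)
    i=1+np.argmax(s[1:,4]);return (l==i).astype(np.uint8),c[i],s[i,4]
E
python3 - <<'E'
from m import *
im=cv2.imread('pics/top0.png')[:,:,::-1].copy()
m,c,a=blobs(im,(105,120,60),(130,255,255),(160,180,195,225))
ct=cv2.findContours(m,0,cv2.CHAIN_APPROX_NONE)[0][0].reshape(-1,2)
w=onz('top',ct,.04)[:,:2].astype(np.float32);print('carton',a,onz('top',[c],.04),cv2.minAreaRect(w))
m,c,a=blobs(im,(0,0,150),(180,70,255),(200,185,225,212));print('jar',a,c,onz('top',[c],.036))
m,c,a=blobs(im,(0,0,140),(180,70,255),(125,190,139,208));print('vial',a,c,onz('top',[c],.096))
m,c,a=blobs(im,(170,110,60),(180,255,255),(125,215,160,240));print('bott',a,c,onz('top',[c],.1))
m,c,a=blobs(im,(0,110,60),(180,255,255),(125,222,145,240));print('bott',a,c,onz('top',[c],.1))
for nm,q in (('corners',[(85,232),(105,340),(700,195),(675,95)]),('rings',[(272,247),(395,214),(519,187)])):
    print(nm,onz('top',np.array(q)/5+[254.6,134.6],.005))
print('dish,tape',onz('top',np.array([(146,276)])/5+[254.6,134.6],.011),onz('top',np.array([(652,149)])/5+[254.6,134.6],.018))
# pen ends, blue cap, cabinet edge, wash side
k=170/640
print('pen',onz('top',np.array([(515,281),(640,256)])*k+[94.6,139.6],.005),'blue',onz('top',np.array([(45,22)])*k+[94.6,139.6],.135))
s=cv2.imread('pics/side0.png')[:,:,::-1].copy()
m,c,a=blobs(s,(170,110,60),(180,255,255),(145,200,170,225));print('bott side',a,c,onz('side',[c],.095))
print('vial cap side',onz('side',[np.array([293,208])/4+[74.6,144.6]],.096))
print('jar side',onz('side',[np.array([590,214])/4+[74.6,144.6]],.036))
E
```

```text
carton 513 [[0.41205668 0.16994983 0.04      ]] ((0.4120699465274811, 0.16965073347091675), (0.08254197239875793, 0.06203559413552284), 23.63173484802246)
jar 165 [212.76969697 198.82424242] [[0.42801269 0.0586953  0.036     ]]
vial 52 [132.5 198.5] [[0.4202787  0.29338563 0.096     ]]
bott 70 [138.78571429 229.77142857] [[0.32754692 0.26930705 0.1       ]]
bott 73 [138.68493151 229.76712329] [[0.32755269 0.26961156 0.1       ]]
corners [[ 0.49078698 -0.12491761  0.005     ]
 [ 0.4216441  -0.13861524  0.005     ]
 [ 0.52251352 -0.5263912   0.005     ]
 [ 0.58834314 -0.51089821  0.005     ]]
rings [[ 0.48321605 -0.24518685  0.005     ]
 [ 0.50605929 -0.32482719  0.005     ]
 [ 0.52526144 -0.40609256  0.005     ]]
dish,tape [[ 0.46251492 -0.16395004  0.011     ]] [[ 0.54994324 -0.49050132  0.018     ]]
pen [[ 0.38217389  0.00150552  0.005     ]
 [ 0.40510365 -0.10376857  0.005     ]] blue [[0.57282055 0.36725809 0.135     ]]
bott side 86 [157.08139535 213.48837209] [[0.32168123 0.27064926 0.095     ]]
vial cap side [[0.42001473 0.29393241 0.096     ]]
jar side [[0.42738542 0.05982504 0.036     ]]
```

```bash
cat > w.py <<'E'
from h import *
A=np.deg2rad(14.5);U=np.array([np.cos(A),np.sin(A)]);V=np.array([-U[1],U[0]])
def uv(p):p=np.asarray(p)[...,:2];return np.stack([p@U,p@V],-1)
def st():
    s=r.sense();M=R.from_quat(s['ee_rot']).as_matrix();yaw=np.rad2deg(np.arctan2(M[1,0],M[0,0]))
    print('t',round(s['time_s'],2),'uv',uv(s['position']).round(4),'xyz',s['position'].round(4),'yaw',yaw.round(2),'w',round(s['gripper_width'],4),'tilt',M[:,2].round(3),'q6',s['qpos'][5].round(2));return s,M
def to(u,v,z,yaw):
    s,M=st();p=np.r_[u*U+v*V,z];y=np.deg2rad(yaw)
    y0=np.arctan2(M[1,0],M[0,0])
    print('delta cm',(M.T@(p-s['position'])*100).round(2),'spin',-np.rad2deg(y-y0).round(1))
E
python3 - <<'E'
from w import *
k=170/640
print('stand base',uv(onz('top',np.array([(150,130),(240,178),(450,122)])*k+[94.6,139.6],0)).round(3),'top',uv(onz('top',np.array([(140,130),(405,60)])*k+[94.6,139.6],.2)).round(3))
print('box base front',uv(onz('top',np.array([(560,160)])*k+[94.6,139.6],0)).round(3))
print('box z.24 front',uv(onz('top',[(242,178),(298,163)],.24)).round(3),'z0',uv(onz('top',[(242,178),(298,163)],.0)).round(3))
print('cabinet',uv(onz('top',np.array([(55,340)])*k+[94.6,139.6],0)).round(3))
to(.38,-.40,.30,14.5)
E
```

```text
stand base [[ 0.571  0.184]
 [ 0.512  0.116]
 [ 0.516 -0.071]] top [[ 0.531  0.137]
 [ 0.535 -0.063]]
box base front [[ 0.462 -0.155]]
box z.24 front [[ 0.444 -0.155]
 [ 0.448 -0.307]] z0 [[ 0.476 -0.154]
 [ 0.481 -0.341]]
cabinet [[0.413 0.303]]
t 0.1 uv [-0.0074 -0.5246] xyz [ 0.1242 -0.5097  0.2451] yaw 13.68 w 0.0916 tilt [-0.     0.001 -1.   ] q6 -0.15
delta cm [ 38.56 -13.02  -5.46] spin -0.8
```

>>> {"name": "servo_tool", "arguments": {"targets": [{"delta_pos": [3.2,-1.1,-0.5],"spin": -0.8,"fingers": 1},{"delta_pos": [3.2,-1.1,-0.5],"fingers": 1,"spin": 0},{"delta_pos": [3.2,-1.1,-0.5],"fingers": 1,"spin": 0},{"delta_pos": [3.2,-1.1,-0.5],"fingers": 1,"spin": 0},{"delta_pos": [3.2,-1.1,-0.5],"fingers": 1,"spin": 0},{"delta_pos": [3.2,-1.1,-0.5],"fingers": 1,"spin": 0},{"delta_pos": [3.2,-1.1,-0.5],"fingers": 1,"spin": 0},{"delta_pos": [3.2,-1.1,-0.5],"fingers": 1,"spin": 0},{"delta_pos": [3.2,-1.1,-0.5],"fingers": 1,"spin": 0},{"delta_pos": [3.2,-1.1,-0.5],"fingers": 1,"spin": 0},{"delta_pos": [3.2,-1.1,-0.5],"fingers": 1,"spin": 0},{"delta_pos": [3.2,-1.1,0],"fingers": 1,"spin": 0}], "grip_force": 15}}

```text
time_s: 1.1
position: [0.4646, -0.2856, 0.3014]
ee_rot: [0.992, 0.126, 0.0, 0.0]
contact_force: [0.6, -0.3, 0.2]
gripper_width: 0.0921
grasp_force: 0.0
```

```bash
python3 -c "
from w import *
to(.4414,.0614,.25,14.5)"
```

```text
t 1.1 uv [ 0.3783 -0.3928] xyz [ 0.4646 -0.2856  0.3014] yaw 14.49 w 0.0921 tilt [ 0.001 -0.001 -1.   ] q6 0.63
delta cm [  6.29 -45.43   5.1 ] spin -0.0
```

>>> {"name": "servo_tool", "arguments": {"targets": [{"delta_pos": [0.4,-3.5,0],"spin": 0,"fingers": 1},{"delta_pos": [0.4,-3.5,0],"spin": 0,"fingers": 1},{"delta_pos": [0.4,-3.5,0],"spin": 0,"fingers": 1},{"delta_pos": [0.4,-3.5,0],"spin": 0,"fingers": 1},{"delta_pos": [0.4,-3.5,0],"spin": 0,"fingers": 1},{"delta_pos": [0.4,-3.5,0.3],"spin": 0,"fingers": 1},{"delta_pos": [0.5,-3.5,0.5],"spin": 0,"fingers": 1},{"delta_pos": [0.5,-3.5,0.7],"spin": 0,"fingers": 1},{"delta_pos": [0.5,-3.5,0.7],"spin": 0,"fingers": 1},{"delta_pos": [0.5,-3.5,1],"spin": 0,"fingers": 1},{"delta_pos": [0.5,-3.5,1],"spin": 0,"fingers": 1},{"delta_pos": [0.5,-3.5,1],"spin": 0,"fingers": 1},{"delta_pos": [0.9,-3.4,0],"spin": 0,"fingers": 1},{"delta_pos": [0,0,0],"spin": -3,"fingers": 1},{"delta_pos": [0,0,0],"spin": -3,"fingers": 1},{"delta_pos": [0,0,0],"spin": -3,"fingers": 1},{"delta_pos": [0,0,0],"spin": 0,"fingers": 1}]}}

```text
time_s: 2.52
position: [0.4104, 0.169, 0.2483]
ee_rot: [0.979, 0.205, -0.0, 0.0]
contact_force: [0.0, -0.5, 0.2]
gripper_width: 0.0916
grasp_force: 0.0
```

```bash
python3 -c "
from w import *
to(.4414,.0614,.022,23.6)"
```

```text
t 2.52 uv [0.4396 0.0608] xyz [0.4104 0.169  0.2483] yaw 23.64 w 0.0916 tilt [-0.001 -0.    -1.   ] q6 1.38
delta cm [ 2.100e-01 -2.000e-02  2.263e+01] spin 0.0
```

>>> {"name": "servo_tool", "arguments": {"targets": [{"delta_pos": [0.2,0,3],"spin": 0,"fingers": 1},{"delta_pos": [0,0,3],"spin": 0,"fingers": 1},{"delta_pos": [0,0,3],"spin": 0,"fingers": 1},{"delta_pos": [0,0,3],"spin": 0,"fingers": 1},{"delta_pos": [0,0,3],"spin": 0,"fingers": 1},{"delta_pos": [0,0,2.5],"spin": 0,"fingers": 1},{"delta_pos": [0,0,2],"spin": 0,"fingers": 1},{"delta_pos": [0,0,1.5],"spin": 0,"fingers": 1},{"delta_pos": [0,0,1.4],"spin": 0,"fingers": 1},{"delta_pos": [0,0,0],"spin": 0,"fingers": 1},{"delta_pos": [0,0,0],"spin": 0,"fingers": 0.3},{"delta_pos": [0,0,0],"spin": 0,"fingers": 0.3},{"delta_pos": [0,0,0],"spin": 0,"fingers": 0.3},{"delta_pos": [0,0,0],"spin": 0,"fingers": 0.3},{"delta_pos": [0,0,0],"spin": 0,"fingers": 0.3},{"delta_pos": [0,0,0],"spin": 0,"fingers": 0.3},{"delta_pos": [0,0,0],"spin": 0,"fingers": 0.3},{"delta_pos": [0,0,0],"spin": 0,"fingers": 0.3}], "grip_force": 15}}

```text
time_s: 4.02
position: [0.4129, 0.1696, 0.0253]
ee_rot: [0.979, 0.203, 0.001, 0.0]
contact_force: [-1.2, 1.0, 6.8]
gripper_width: 0.06
grasp_force: 15.0
```

>>> {"name": "servo_tool", "arguments": {"targets": [{"delta_pos": [0,0,-1.5],"spin": 0,"fingers": 0.3},{"delta_pos": [0,0,-2.5],"spin": 0,"fingers": 0.3},{"delta_pos": [0,0,-3],"spin": 0,"fingers": 0.3},{"delta_pos": [0,0,-3],"spin": 0,"fingers": 0.3},{"delta_pos": [-0.5,0,-3],"spin": 0,"fingers": 0.3},{"delta_pos": [-1,0,-3],"spin": 0,"fingers": 0.3},{"delta_pos": [-1,0,-3],"spin": 0,"fingers": 0.3},{"delta_pos": [-1,0,-3],"spin": 2,"fingers": 0.3},{"delta_pos": [0,0,-3],"spin": 2,"fingers": 0.3},{"delta_pos": [0,0,0],"spin": 2,"fingers": 0.3},{"delta_pos": [0,0,0],"spin": 2,"fingers": 0.3},{"delta_pos": [0,0,0],"spin": 1,"fingers": 0.3},{"delta_pos": [0,0,0],"spin": 0,"fingers": 0.3}]}}

```text
time_s: 5.1
position: [0.3801, 0.1554, 0.2745]
ee_rot: [0.992, 0.126, -0.0, 0.0]
contact_force: [0.2, -0.3, -0.7]
gripper_width: 0.0598
grasp_force: 15.0
```

```bash
python3 -c "
from w import *
to(.4082,-.4412,.15,14.5)"
```

```text
t 5.1 uv [0.4069 0.0553] xyz [0.3801 0.1554 0.2745] yaw 14.46 w 0.0598 tilt [-0.001 -0.    -1.   ] q6 1.52
delta cm [ 0.17 49.65 12.45] spin -0.0
```

>>> {"name": "servo_tool", "arguments": {"targets": [{"delta_pos": [0,2.0,0],"spin": 0,"fingers": 0.3},{"delta_pos": [0,3.1,0],"spin": 0,"fingers": 0.3},{"delta_pos": [0,3.1,0],"spin": 0,"fingers": 0.3},{"delta_pos": [0,3.1,0],"spin": 0,"fingers": 0.3},{"delta_pos": [0,3.1,0],"spin": 0,"fingers": 0.3},{"delta_pos": [0,3.1,0],"spin": 0,"fingers": 0.3},{"delta_pos": [0,3.1,0],"spin": 0,"fingers": 0.3},{"delta_pos": [0,3.1,0],"spin": 0,"fingers": 0.3},{"delta_pos": [0,3.1,0],"spin": 0,"fingers": 0.3},{"delta_pos": [0,3.1,0],"spin": 0,"fingers": 0.3},{"delta_pos": [0,3.1,0],"spin": 0,"fingers": 0.3},{"delta_pos": [0,3.1,0],"spin": 0,"fingers": 0.3},{"delta_pos": [0,3.1,0],"spin": 0,"fingers": 0.3},{"delta_pos": [0,3.1,0],"spin": 0,"fingers": 0.3},{"delta_pos": [0,3.1,0],"spin": 0,"fingers": 0.3},{"delta_pos": [0,3.1,0],"spin": 0,"fingers": 0.3},{"delta_pos": [0.2,1.2,0],"spin": 0,"fingers": 0.3},{"delta_pos": [0,0,0],"spin": 0,"fingers": 0.3},{"delta_pos": [0,0,0],"spin": 0,"fingers": 0.3}]}}

```text
time_s: 6.68
position: [0.5063, -0.3252, 0.2734]
ee_rot: [0.992, 0.126, -0.001, -0.001]
contact_force: [0.5, 0.4, -0.9]
gripper_width: 0.06
grasp_force: 15.0
```

```bash
python3 - <<'E'
from w import *
to(.4082,-.4412,.031,14.5)
im=vision.camera('top');b=im[135:215,255:415,::-1];cv2.imwrite('pics/t1.png',cv2.resize(b,(800,400),interpolation=cv2.INTER_CUBIC))
E
```

```text
t 6.68 uv [ 0.4087 -0.4416] xyz [ 0.5063 -0.3252  0.2734] yaw 14.46 w 0.06 tilt [-0.002  0.002 -1.   ] q6 0.62
delta cm [-2.000e-02  1.000e-02  2.424e+01] spin -0.0
```

View pics/t1.png

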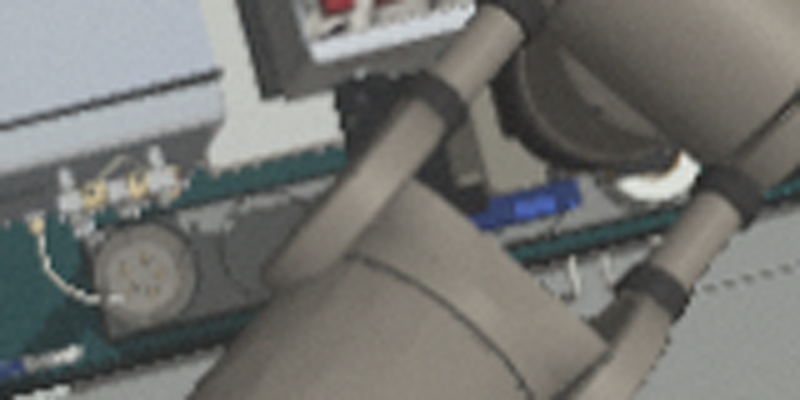

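The carton is held over the middle ring. The arm hides most of it from the top camera, but the dish at (283,190) and the tape at (385,168) are undisturbed. Lowering.

>>> {"name": "servo_tool", "arguments": {"targets": [{"delta_pos": [0,0,2],"spin": 0,"fingers": 0.3},{"delta_pos": [0,0,3],"spin": 0,"fingers": 0.3},{"delta_pos": [0,0,3],"spin": 0,"fingers": 0.3},{"delta_pos": [0,0,3],"spin": 0,"fingers": 0.3},{"delta_pos": [0,0,3],"spin": 0,"fingers": 0.3},{"delta_pos": [0,0,3],"spin": 0,"fingers": 0.3},{"delta_pos": [0,0,2.5],"spin": 0,"fingers": 0.3},{"delta_pos": [0,0,2],"spin": 0,"fingers": 0.3},{"delta_pos": [0,0,1.2],"spin": 0,"fingers": 0.3},{"delta_pos": [0,0,0.8],"spin": 0,"fingers": 0.3},{"delta_pos": [0,0,0.6],"spin": 0,"fingers": 0.3},{"delta_pos": [0,0,0],"spin": 0,"fingers": 0.3},{"delta_pos": [0,0,0],"spin": 0,"fingers": 0.3}]}}

```text
time_s: 7.82
position: [0.5071, -0.3253, 0.0346]
ee_rot: [0.992, 0.126, 0.0, 0.001]
contact_force: [-0.1, 0.9, -0.9]
gripper_width: 0.0604
grasp_force: 15.0
```

>>> {"name": "servo_tool", "arguments": {"targets": [{"delta_pos": [-0.1,0,0.2],"spin": 0,"fingers": 0.3},{"delta_pos": [0,0,0.2],"spin": 0,"fingers": 0.3},{"delta_pos": [0,0,0.1],"spin": 0,"fingers": 0.3},{"delta_pos": [0,0,0],"spin": 0,"fingers": 0.3},{"delta_pos": [0,0,0],"spin": 0,"fingers": 0.9},{"delta_pos": [0,0,0],"spin": 0,"fingers": 0.9},{"delta_pos": [0,0,0],"spin": 0,"fingers": 0.9},{"delta_pos": [0,0,0],"spin": 0,"fingers": 0.9},{"delta_pos": [0,0,0],"spin": 0,"fingers": 0.9},{"delta_pos": [0,0,-1],"spin": 0,"fingers": 0.9},{"delta_pos": [0,0,-2],"spin": 0,"fingers": 0.9},{"delta_pos": [0,0,-3],"spin": 0,"fingers": 0.9},{"delta_pos": [0,0,-3],"spin": 0,"fingers": 0.9},{"delta_pos": [0,0,-3],"spin": 0,"fingers": 0.9},{"delta_pos": [0,0,-3],"spin": 0,"fingers": 0.9},{"delta_pos": [0,0,-3],"spin": 0,"fingers": 0.9},{"delta_pos": [0,0,-3],"spin": 0,"fingers": 0.9},{"delta_pos": [0,0,-3],"spin": 0,"fingers": 0.9},{"delta_pos": [0,0,0],"spin": 0,"fingers": 0.9}]}}

```text
time_s: 9.4
position: [0.5074, -0.3268, 0.2765]
ee_rot: [0.992, 0.126, 0.004, 0.005]
contact_force: [0.2, -0.0, -0.0]
gripper_width: 0.0827
grasp_force: 0.0
```

```bash
python3 -c "
from w import *
to(.42,-.05,.25,14.5)"
```

```text
t 9.4 uv [ 0.4094 -0.4434] xyz [ 0.5074 -0.3268  0.2765] yaw 14.49 w 0.0827 tilt [ 0.009 -0.008 -1.   ] q6 0.62
delta cm [  1.03 -39.36   2.26] spin -0.0
```

>>> {"name": "servo_tool", "arguments": {"targets": [{"delta_pos": [0,-3.1,0],"spin": 0,"fingers": 0.9},{"delta_pos": [0,-3.1,0],"spin": 0,"fingers": 0.9},{"delta_pos": [0,-3.1,0],"spin": 0,"fingers": 0.9},{"delta_pos": [0,-3.1,0],"spin": 0,"fingers": 0.9},{"delta_pos": [0,-3.1,0],"spin": 0,"fingers": 0.9},{"delta_pos": [0,-3.1,0],"spin": 0,"fingers": 0.9},{"delta_pos": [0,-3.1,0],"spin": 0,"fingers": 0.9},{"delta_pos": [0,-3.1,0],"spin": 0,"fingers": 0.9},{"delta_pos": [0,-3.1,0],"spin": 0,"fingers": 0.9},{"delta_pos": [0.5,-3.1,0],"spin": 0,"fingers": 0.9},{"delta_pos": [0.7,-3.1,0],"spin": 0,"fingers": 0.9},{"delta_pos": [0.7,-3.1,0],"spin": 0,"fingers": 0.9},{"delta_pos": [0,-2.1,0],"spin": 0,"fingers": 0.9},{"delta_pos": [0,0,0],"spin": 0,"fingers": 0.9},{"delta_pos": [0,0,0],"spin": 0,"fingers": 0.9}]}}

```text
time_s: 10.65
position: [0.4255, 0.0605, 0.269]
ee_rot: [0.992, 0.127, 0.0, 0.0]
contact_force: [0.3, -0.7, 0.3]
gripper_width: 0.0824
grasp_force: 0.0
```

```bash
python3 - <<'E'
from w import *
from m import blobs
to(.4289,-.050,.024,14.5)
im=vision.camera('top');cv2.imwrite('pics/t2.png',im[:,:,::-1])
m,c,a=blobs(im,(105,120,60),(130,255,255),(310,155,360,200))
ct=cv2.findContours(m,0,cv2.CHAIN_APPROX_NONE)[0][0].reshape(-1,2)
w=onz('top',ct,.045)[:,:2].astype(np.float32);print('carton',a,uv(onz('top',[c],.045)),cv2.minAreaRect(w),uv(cv2.minAreaRect(w)[0]))
b=im[135:215,255:415,::-1];cv2.imwrite('pics/t2c.png',cv2.resize(b,(800,400),interpolation=cv2.INTER_CUBIC))
E
```

```text
t 10.65 uv [ 0.4271 -0.0479] xyz [0.4255 0.0605 0.269 ] yaw 14.63 w 0.0824 tilt [ 0.001 -0.    -1.   ] q6 1.28
delta cm [ 0.17  0.19 24.5 ] spin 0.1
carton 484 [[ 0.40740747 -0.44282171]] ((0.5053163170814514, -0.3267936110496521), (0.08152183145284653, 0.05940902605652809), 14.011631965637207) [ 0.40739821 -0.44290556]
```

View pics/t2c.png

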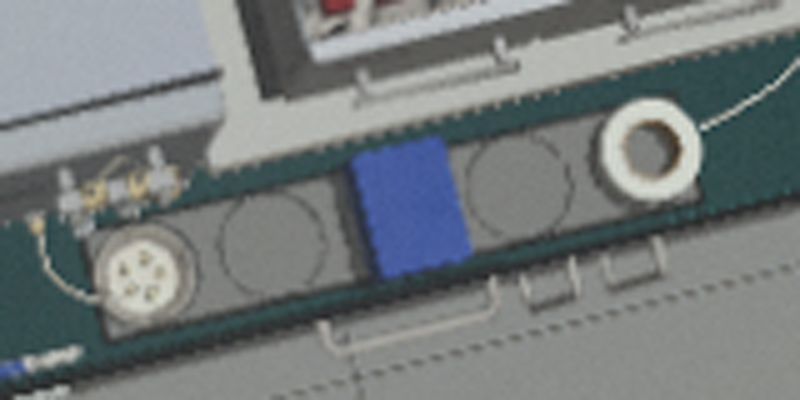

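The carton sits square on the middle ring (337,174). Neighbouring rings are clear, and the dish and tape haven't moved. Next is the jar.

>>> {"name": "servo_tool", "arguments": {"targets": [{"delta_pos": [0.2,0.2,3],"spin": 0,"fingers": 0.9},{"delta_pos": [0,0,3],"spin": 0,"fingers": 0.9},{"delta_pos": [0,0,3],"spin": 0,"fingers": 0.9},{"delta_pos": [0,0,3],"spin": 0,"fingers": 0.9},{"delta_pos": [0,0,3],"spin": 0,"fingers": 0.9},{"delta_pos": [0,0,3],"spin": 0,"fingers": 0.9},{"delta_pos": [0,0,2.5],"spin": 0,"fingers": 0.9},{"delta_pos": [0,0,2],"spin": 0,"fingers": 0.9},{"delta_pos": [0,0,1.4],"spin": 0,"fingers": 0.9},{"delta_pos": [0,0,0.4],"spin": 0,"fingers": 0.9},{"delta_pos": [0,0,0],"spin": 0,"fingers": 0.9},{"delta_pos": [0,0,0],"spin": 0,"fingers": 0.2},{"delta_pos": [0,0,0],"spin": 0,"fingers": 0.2},{"delta_pos": [0,0,0],"spin": 0,"fingers": 0.2},{"delta_pos": [0,0,0],"spin": 0,"fingers": 0.2},{"delta_pos": [0,0,0],"spin": 0,"fingers": 0.2},{"delta_pos": [0,0,0],"spin": 0,"fingers": 0.2},{"delta_pos": [0,0,0],"spin": 0,"fingers": 0.2}], "grip_force": 10}}

```text
time_s: 12.2
position: [0.4274, 0.0577, 0.0252]
ee_rot: [0.992, 0.125, -0.001, -0.0]
contact_force: [-2.1, 5.6, -2.4]
gripper_width: 0.0428
grasp_force: 10.0
```

>>> {"name": "servo_tool", "arguments": {"targets": [{"delta_pos": [0,0,-1.5],"spin": 0,"fingers": 0.2},{"delta_pos": [0,0,-2.5],"spin": 0,"fingers": 0.2},{"delta_pos": [0,0,-3],"spin": 0,"fingers": 0.2},{"delta_pos": [0,0,-3],"spin": 0,"fingers": 0.2},{"delta_pos": [0,0,-3],"spin": 0,"fingers": 0.2},{"delta_pos": [0,0,-3],"spin": 0,"fingers": 0.2},{"delta_pos": [-0.5,0,-3],"spin": 0,"fingers": 0.2},{"delta_pos": [-0.5,0,-3],"spin": 0,"fingers": 0.2},{"delta_pos": [-0.5,0,-3],"spin": 0,"fingers": 0.2},{"delta_pos": [-0.5,1,0],"spin": 0,"fingers": 0.2},{"delta_pos": [0,2,0],"spin": 0,"fingers": 0.2},{"delta_pos": [0,3,0],"spin": 0,"fingers": 0.2},{"delta_pos": [0,3,0],"spin": 0,"fingers": 0.2},{"delta_pos": [0,3,0],"spin": 0,"fingers": 0.2},{"delta_pos": [0,3,0],"spin": 0,"fingers": 0.2},{"delta_pos": [0,3,0],"spin": 0,"fingers": 0.2},{"delta_pos": [0,3,0],"spin": 0,"fingers": 0.2},{"delta_pos": [0,3,0],"spin": 0,"fingers": 0.2},{"delta_pos": [0,3,0],"spin": 0,"fingers": 0.2}]}}

```text
time_s: 13.78
position: [0.4759, -0.2112, 0.2756]
ee_rot: [0.992, 0.125, -0.0, 0.0]
contact_force: [0.9, -0.2, -0.9]
gripper_width: 0.0427
grasp_force: 10.0
```

>>> {"name": "servo_tool", "arguments": {"targets": [{"delta_pos": [0,3,0],"spin": 0,"fingers": 0.2},{"delta_pos": [0,3,0],"spin": 0,"fingers": 0.2},{"delta_pos": [0,3,0],"spin": 0,"fingers": 0.2},{"delta_pos": [0,2,0],"spin": 0,"fingers": 0.2},{"delta_pos": [0,0,0],"spin": 0,"fingers": 0.2},{"delta_pos": [0,0,0],"spin": 0,"fingers": 0.2}]}}

```text
time_s: 14.28
position: [0.5029, -0.3165, 0.2748]
ee_rot: [0.992, 0.124, -0.001, -0.0]
contact_force: [-1.1, 0.6, -0.3]
gripper_width: 0.0425
grasp_force: 10.0
```

```bash
python3 -c "
from w import *
to(.4078,-.4425,.072,14.5)"
```

```text
t 14.28 uv [ 0.4076 -0.4323] xyz [ 0.5029 -0.3165  0.2748] yaw 14.29 w 0.0425 tilt [-0.001  0.001 -1.   ] q6 0.63
delta cm [ 0.04  1.04 20.28] spin -0.2
```

>>> {"name": "servo_tool", "arguments": {"targets": [{"delta_pos": [0,1.0,2],"spin": 0,"fingers": 0.2},{"delta_pos": [0,0,3],"spin": 0,"fingers": 0.2},{"delta_pos": [0,0,3],"spin": 0,"fingers": 0.2},{"delta_pos": [0,0,3],"spin": 0,"fingers": 0.2},{"delta_pos": [0,0,3],"spin": 0,"fingers": 0.2},{"delta_pos": [0,0,2.5],"spin": 0,"fingers": 0.2},{"delta_pos": [0,0,1.5],"spin": 0,"fingers": 0.2},{"delta_pos": [0,0,1],"spin": 0,"fingers": 0.2},{"delta_pos": [0,0,0.6],"spin": 0,"fingers": 0.2},{"delta_pos": [0,0,0.3],"spin": 0,"fingers": 0.2},{"delta_pos": [0,0,0],"spin": 0,"fingers": 0.2},{"delta_pos": [0,0,0],"spin": 0,"fingers": 0.2}]}}

```text
time_s: 15.28
position: [0.5069, -0.3246, 0.0778]
ee_rot: [0.992, 0.126, 0.001, 0.001]
contact_force: [0.6, 0.5, -1.3]
gripper_width: 0.0426
grasp_force: 10.0
```

```bash
python3 -c "
from w import *
to(.4078,-.4425,.0708,14.5)"
```

```text
t 15.28 uv [ 0.4095 -0.4412] xyz [ 0.5069 -0.3246  0.0778] yaw 14.49 w 0.0426 tilt [ 0.001 -0.001 -1.   ] q6 0.62
delta cm [-0.17  0.13  0.7 ] spin -0.0
```

>>> {"name": "servo_tool", "arguments": {"targets": [{"delta_pos": [-0.2,0.1,0.3],"spin": 0,"fingers": 0.2},{"delta_pos": [0,0,0.2],"spin": 0,"fingers": 0.2},{"delta_pos": [0,0,0.2],"spin": 0,"fingers": 0.2},{"delta_pos": [0,0,0],"spin": 0,"fingers": 0.2},{"delta_pos": [0,0,0],"spin": 0,"fingers": 0.2}]}}

```text
time_s: 15.7
position: [0.5048, -0.326, 0.07]
ee_rot: [0.992, 0.126, 0.0, 0.0]
contact_force: [-0.4, -0.3, 2.2]
gripper_width: 0.0429
grasp_force: 10.0
```

Contact at 2 N. Releasing and rising, then on to the vial side via the front.

>>> {"name": "servo_tool", "arguments": {"targets": [{"delta_pos": [0,0,0],"spin": 0,"fingers": 0.75},{"delta_pos": [0,0,0],"spin": 0,"fingers": 0.75},{"delta_pos": [0,0,0],"spin": 0,"fingers": 0.75},{"delta_pos": [0,0,0],"spin": 0,"fingers": 0.75},{"delta_pos": [0,0,0],"spin": 0,"fingers": 0.75},{"delta_pos": [0,0,-0.5],"spin": 0,"fingers": 0.75},{"delta_pos": [0,0,-1.5],"spin": 0,"fingers": 0.75},{"delta_pos": [0,0,-3],"spin": 0,"fingers": 0.75},{"delta_pos": [0,0,-3],"spin": 0,"fingers": 0.75},{"delta_pos": [0,0,-3],"spin": 0,"fingers": 0.75},{"delta_pos": [0,0,-3],"spin": 0,"fingers": 0.75},{"delta_pos": [0,0,-3],"spin": 0,"fingers": 0.75},{"delta_pos": [0,0,-3],"spin": 0,"fingers": 0.75},{"delta_pos": [0,0,-1],"spin": 0,"fingers": 0.75},{"delta_pos": [0,0,0],"spin": 0,"fingers": 0.75}]}}

```text
time_s: 16.95
position: [0.5056, -0.3263, 0.2832]
ee_rot: [0.992, 0.126, 0.002, 0.002]
contact_force: [0.0, 0.2, -0.9]
gripper_width: 0.0687
grasp_force: 0.0
```

>>> {"name": "servo_tool", "arguments": {"targets": [{"delta_pos": [-0.2,-3.2,0],"spin": 0,"fingers": 0.75},{"delta_pos": [-0.2,-3.2,0],"spin": 0,"fingers": 0.75},{"delta_pos": [-0.2,-3.2,0],"spin": 0,"fingers": 0.75},{"delta_pos": [-0.2,-3.2,0],"spin": 0,"fingers": 0.75},{"delta_pos": [-0.2,-3.2,0],"spin": 0,"fingers": 0.75},{"delta_pos": [-0.2,-3.2,0],"spin": 0,"fingers": 0.75},{"delta_pos": [0,-3.2,0],"spin": 0,"fingers": 0.75},{"delta_pos": [0,-3.2,0],"spin": 0,"fingers": 0.75},{"delta_pos": [0,-3.2,0],"spin": 0,"fingers": 0.75},{"delta_pos": [0,-3.2,0],"spin": 0,"fingers": 0.75},{"delta_pos": [0,-3.2,0],"spin": 0,"fingers": 0.75},{"delta_pos": [0,-3.2,0],"spin": 0,"fingers": 0.75},{"delta_pos": [0,-3.2,0],"spin": 0,"fingers": 0.75},{"delta_pos": [0,-3.2,0],"spin": 0,"fingers": 0.75},{"delta_pos": [0,-2.0,0],"spin": 0,"fingers": 0.75},{"delta_pos": [0,0,0],"spin": 0,"fingers": 0.75}]}}

```text
time_s: 18.28
position: [0.3741, 0.127, 0.2781]
ee_rot: [0.992, 0.128, -0.002, -0.001]
contact_force: [0.3, -0.1, -0.0]
gripper_width: 0.0688
grasp_force: 0.0
```

```bash
python3 - <<'E'
from w import *
from m import blobs
st()
im=vision.camera('top');cv2.imwrite('pics/t3.png',im[:,:,::-1])
m,c,a=blobs(im,(0,0,150),(180,70,255),(320,155,352,195));print('jar',a,uv(onz('top',[c],.081)))
m,c,a=blobs(im,(105,120,60),(130,255,255),(310,155,360,200))
ct=cv2.findContours(m,0,cv2.CHAIN_APPROX_NONE)[0][0].reshape(-1,2)
w=onz('top',ct,.045)[:,:2].astype(np.float32);q=cv2.minAreaRect(w);print('carton',a,q,uv(q[0]))
E
```

```text
t 18.28 uv [0.394  0.0293] xyz [0.3741 0.127  0.2781] yaw 14.69 w 0.0688 tilt [-0.003  0.001 -1.   ] q6 1.45
jar 180 [[ 0.40766431 -0.4443437 ]]
carton 114 ((0.47796010971069336, -0.33386674523353577), (0.02407851442694664, 0.058521922677755356), 13.490745544433594) [ 0.3791424  -0.44290396]
```

>>> {"name": "servo_tool", "arguments": {"targets": [{"delta_pos": [-1,0,0],"spin": -6.9,"fingers": 0.75},{"delta_pos": [-1,0,0],"spin": -6.9,"fingers": 0.75},{"delta_pos": [0,0,0],"spin": -6.9,"fingers": 0.75},{"delta_pos": [0,0,0],"spin": -6.9,"fingers": 0.75},{"delta_pos": [0,0,0],"spin": -6.9,"fingers": 0.75},{"delta_pos": [0,0,0],"spin": -6.9,"fingers": 0.75},{"delta_pos": [0,0,0],"spin": -6.9,"fingers": 0.75},{"delta_pos": [0,0,0],"spin": -6.9,"fingers": 0.75},{"delta_pos": [0,0,0],"spin": -6.9,"fingers": 0.75},{"delta_pos": [0,0,0],"spin": -6.9,"fingers": 0.75},{"delta_pos": [0,0,0],"spin": -6.9,"fingers": 0.75},{"delta_pos": [0,0,0],"spin": -6.9,"fingers": 0.75},{"delta_pos": [0,0,0],"spin": -6.9,"fingers": 0.75},{"delta_pos": [0,0,0],"spin": 0,"fingers": 0.75}]}}

```text
time_s: 19.5
position: [0.3569, 0.1173, 0.2786]
ee_rot: [0.613, 0.79, -0.001, -0.001]
contact_force: [0.0, 0.0, -0.4]
gripper_width: 0.0689
grasp_force: 0.0
```

```bash
python3 - <<'E'
from w import *
to(.3831,.1793,.06,104.5)
k=170/640
print('stand base-left-front (side)',uv(onz('side',[np.array([383,250])/4+[74.6,144.6]],0)))
print('stand top edge',uv(onz('top',np.array([(140,130),(405,60)])*k+[94.6,139.6],.39)))
print('knobs .12',uv(onz('top',np.array([(70,200),(160,180)])/5+[254.6,134.6],.12)))
s=cv2.imread('pics/side0.png')[200:250,135:185];cv2.imwrite('pics/bot.png',cv2.resize(s,(500,500),interpolation=cv2.INTER_CUBIC))
E
```

```text
t 19.5 uv [0.3749 0.0242] xyz [0.3569 0.1173 0.2786] yaw 104.36 w 0.0689 tilt [-0.002 -0.001 -1.   ] q6 -0.14
delta cm [15.52  0.83 21.86] spin -0.1
stand base-left-front (side) [[0.52437997 0.10539526]]
stand top edge [[ 0.49138566  0.08497826]
 [ 0.49482512 -0.08011904]]
knobs .12 [[ 0.45170155 -0.2322224 ]
 [ 0.4508892  -0.28625645]]
```

View pics/bot.png

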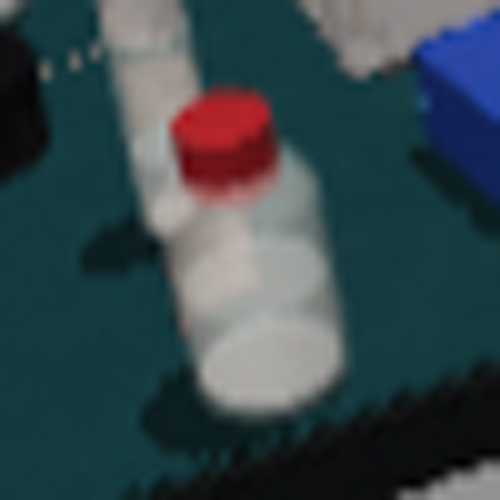

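The red-capped bottle stands upright; its straight wall runs up to about z = 0.068, so a grasp at z ≈ 0.058 is good.

>>> {"name": "servo_tool", "arguments": {"targets": [{"delta_pos": [2.5,0,0],"spin": 0,"fingers": 0.9},{"delta_pos": [3,0.2,0],"spin": 0,"fingers": 0.9},{"delta_pos": [3,0.2,0],"spin": 0,"fingers": 0.9},{"delta_pos": [3,0.2,0],"spin": 0,"fingers": 0.9},{"delta_pos": [3,0.2,0],"spin": 0,"fingers": 0.9},{"delta_pos": [1,0,0],"spin": 0,"fingers": 0.9},{"delta_pos": [0,0,3],"spin": 0,"fingers": 0.9},{"delta_pos": [0,0,3],"spin": 0,"fingers": 0.9},{"delta_pos": [0,0,3],"spin": 0,"fingers": 0.9},{"delta_pos": [0,0,0],"spin": 0,"fingers": 0.9},{"delta_pos": [0,0,0],"spin": 0,"fingers": 0.9}]}}

```text
time_s: 20.42
position: [0.3265, 0.2694, 0.1889]
ee_rot: [0.615, 0.788, -0.002, -0.001]
contact_force: [0.2, -0.7, -0.3]
gripper_width: 0.0827
grasp_force: 0.0
```

```bash
python3 - <<'E'
from w import *
to(.3831,.1793,.058,104.5)
E
```

```text
t 20.42 uv [0.3835 0.1791] xyz [0.3265 0.2694 0.1889] yaw 104.03 w 0.0827 tilt [-0.003 -0.002 -1.   ] q6 0.26
delta cm [4.000e-02 1.000e-02 1.309e+01] spin -0.5
```

>>> {"name": "servo_tool", "arguments": {"targets": [{"delta_pos": [0,0,2.5],"spin": -0.5,"fingers": 0.9},{"delta_pos": [0,0,2.5],"spin": 0,"fingers": 0.9},{"delta_pos": [0,0,2.5],"spin": 0,"fingers": 0.9},{"delta_pos": [0,0,2.5],"spin": 0,"fingers": 0.9},{"delta_pos": [0,0,2],"spin": 0,"fingers": 0.9},{"delta_pos": [0,0,1],"spin": 0,"fingers": 0.9},{"delta_pos": [0,0,0],"spin": 0,"fingers": 0.9},{"delta_pos": [0,0,0],"spin": 0,"fingers": 0.3},{"delta_pos": [0,0,0],"spin": 0,"fingers": 0.3},{"delta_pos": [0,0,0],"spin": 0,"fingers": 0.3},{"delta_pos": [0,0,0],"spin": 0,"fingers": 0.3},{"delta_pos": [0,0,0],"spin": 0,"fingers": 0.3},{"delta_pos": [0,0,0],"spin": 0,"fingers": 0.3},{"delta_pos": [0,0,0],"spin": 0,"fingers": 0.3},{"delta_pos": [0,0,0],"spin": 0,"fingers": 0.3}], "grip_force": 15}}

```text
time_s: 21.67
position: [0.327, 0.2706, 0.0601]
ee_rot: [0.611, 0.792, 0.0, 0.0]
contact_force: [0.4, 0.8, 5.1]
gripper_width: 0.0477
grasp_force: 15.0
```

```bash
python3 - <<'E'
from w import *
st()
E
```

```text
t 21.67 uv [0.3844 0.1801] xyz [0.327  0.2706 0.0601] yaw 104.69 w 0.0477 tilt [ 0.001  0.    -1.   ] q6 0.25
```

>>> {"name": "servo_tool", "arguments": {"targets": [{"delta_pos": [0,0,-1],"spin": 0,"fingers": 0.3},{"delta_pos": [0,0,-2],"spin": 0,"fingers": 0.3},{"delta_pos": [0,0,-3],"spin": 0,"fingers": 0.3},{"delta_pos": [0,0,-3],"spin": 0,"fingers": 0.3},{"delta_pos": [0,0,-3],"spin": 0,"fingers": 0.3},{"delta_pos": [0,-0.5,-3],"spin": 0,"fingers": 0.3},{"delta_pos": [0,-0.5,-3],"spin": 0,"fingers": 0.3},{"delta_pos": [0,-0.5,-3],"spin": 0,"fingers": 0.3},{"delta_pos": [0,0,-2.5],"spin": 0,"fingers": 0.3},{"delta_pos": [-1.5,0,-1],"spin": 0,"fingers": 0.3},{"delta_pos": [-2.5,0,0],"spin": 0,"fingers": 0.3},{"delta_pos": [-2.5,0,0],"spin": 0,"fingers": 0.3},{"delta_pos": [-2.5,0,0],"spin": 0,"fingers": 0.3},{"delta_pos": [-2.5,0,0],"spin": 0,"fingers": 0.3},{"delta_pos": [-2.5,0,0],"spin": 0,"fingers": 0.3},{"delta_pos": [-1.5,0,0],"spin": 0,"fingers": 0.3},{"delta_pos": [0,0,0],"spin": 0,"fingers": 0.3}]}}

```text
time_s: 23.08
position: [0.3519, 0.1147, 0.3044]
ee_rot: [0.612, 0.791, -0.001, 0.0]
contact_force: [0.6, -0.4, -1.1]
gripper_width: 0.0478
grasp_force: 15.0
```

>>> {"name": "servo_tool", "arguments": {"targets": [{"delta_pos": [0,0,0],"spin": 3,"fingers": 0.3},{"delta_pos": [0,0,0],"spin": 6,"fingers": 0.3},{"delta_pos": [0,0,0],"spin": 6,"fingers": 0.3},{"delta_pos": [0,0,0],"spin": 6,"fingers": 0.3},{"delta_pos": [0,0,0],"spin": 6,"fingers": 0.3},{"delta_pos": [0,0,0],"spin": 6,"fingers": 0.3},{"delta_pos": [0,0,0],"spin": 6,"fingers": 0.3},{"delta_pos": [0,0,0],"spin": 6,"fingers": 0.3},{"delta_pos": [0,0,0],"spin": 6,"fingers": 0.3},{"delta_pos": [0,0,0],"spin": 6,"fingers": 0.3},{"delta_pos": [0,0,0],"spin": 6,"fingers": 0.3},{"delta_pos": [0,0,0],"spin": 6,"fingers": 0.3},{"delta_pos": [0,0,0],"spin": 6,"fingers": 0.3},{"delta_pos": [0,0,0],"spin": 6,"fingers": 0.3},{"delta_pos": [0,0,0],"spin": 6,"fingers": 0.3},{"delta_pos": [0,0,0],"spin": 3,"fingers": 0.3},{"delta_pos": [0,0,0],"spin": 0,"fingers": 0.3}]}}

```text
time_s: 24.5
position: [0.3512, 0.1174, 0.3044]
ee_rot: [0.992, 0.127, -0.0, -0.0]
contact_force: [1.0, -0.6, -1.6]
gripper_width: 0.0477
grasp_force: 15.0
```

```bash
python3 - <<'E'
from w import *
to(.408,-.5242,.29,14.5)
E
```

```text
t 24.5 uv [0.3694 0.0258] xyz [0.3512 0.1174 0.3044] yaw 14.61 w 0.0477 tilt [-0.001  0.    -1.   ] q6 1.43
delta cm [ 3.76 55.    1.42] spin 0.1
```

>>> {"name": "servo_tool", "arguments": {"targets": [{"delta_pos": [0,1.5,0],"spin": 0,"fingers": 0.3},{"delta_pos": [0,3,0],"spin": 0,"fingers": 0.3},{"delta_pos": [0,3.1,0],"spin": 0,"fingers": 0.3},{"delta_pos": [0,3.1,0],"spin": 0,"fingers": 0.3},{"delta_pos": [0,3.1,0],"spin": 0,"fingers": 0.3},{"delta_pos": [0,3.1,0],"spin": 0,"fingers": 0.3},{"delta_pos": [0,3.1,0],"spin": 0,"fingers": 0.3},{"delta_pos": [0,3.1,0],"spin": 0,"fingers": 0.3},{"delta_pos": [0,3.1,0],"spin": 0,"fingers": 0.3},{"delta_pos": [0,3.1,0],"spin": 0,"fingers": 0.3},{"delta_pos": [0.5,3.1,0],"spin": 0,"fingers": 0.3},{"delta_pos": [0.5,3.1,0],"spin": 0,"fingers": 0.3},{"delta_pos": [0.5,3.1,0],"spin": 0,"fingers": 0.3},{"delta_pos": [0.5,3.1,0],"spin": 0,"fingers": 0.3},{"delta_pos": [0.5,3.1,0],"spin": 0,"fingers": 0.3},{"delta_pos": [0.5,3.1,0],"spin": 0,"fingers": 0.3},{"delta_pos": [0.5,3.1,0],"spin": 0,"fingers": 0.3},{"delta_pos": [0.3,3.1,0],"spin": 0,"fingers": 0.3},{"delta_pos": [0,0.9,0],"spin": 0,"fingers": 0.3},{"delta_pos": [0,0,0],"spin": 0,"fingers": 0.3}]}}

```text
time_s: 26.17
position: [0.5281, -0.4073, 0.3025]
ee_rot: [0.992, 0.128, -0.001, -0.001]
contact_force: [-0.4, -0.4, -0.9]
gripper_width: 0.0478
grasp_force: 15.0
```

```bash
python3 - <<'E'
from w import *
to(.408,-.5242,.066,14.5)
print(uv(onz('top',np.array([(272,247),(395,214),(519,187)])/5+[254.6,134.6],.005)))
E
```

```text
t 26.17 uv [ 0.4093 -0.5266] xyz [ 0.5281 -0.4073  0.3025] yaw 14.68 w 0.0478 tilt [-0.002  0.001 -1.   ] q6 0.54
delta cm [-0.1  -0.19 23.65] spin 0.2
[[ 0.4064346  -0.3583647 ]
 [ 0.40860987 -0.44118781]
 [ 0.40685317 -0.52467252]]
```

>>> {"name": "servo_tool", "arguments": {"targets": [{"delta_pos": [-0.1,0,2],"spin": 0,"fingers": 0.3},{"delta_pos": [0,0,3],"spin": 0,"fingers": 0.3},{"delta_pos": [0,0,3],"spin": 0,"fingers": 0.3},{"delta_pos": [0,0,3],"spin": 0,"fingers": 0.3},{"delta_pos": [0,0,3],"spin": 0,"fingers": 0.3},{"delta_pos": [0,0,2.5],"spin": 0,"fingers": 0.3},{"delta_pos": [0,0,2],"spin": 0,"fingers": 0.3},{"delta_pos": [0,0,1.5],"spin": 0,"fingers": 0.3},{"delta_pos": [0,0,1],"spin": 0,"fingers": 0.3},{"delta_pos": [0,0,1],"spin": 0,"fingers": 0.3},{"delta_pos": [0,0,0.5],"spin": 0,"fingers": 0.3},{"delta_pos": [0,0,0],"spin": 0,"fingers": 0.3},{"delta_pos": [0,0,0],"spin": 0,"fingers": 0.3}]}}

```text
time_s: 27.25
position: [0.5271, -0.4059, 0.0804]
ee_rot: [0.992, 0.128, 0.0, 0.0]
contact_force: [0.1, -0.0, -1.0]
gripper_width: 0.048
grasp_force: 15.0
```

```bash
python3 - <<'E'
from w import *
to(.408,-.525,.0651,14.5)
E
```

```text
t 27.25 uv [ 0.4087 -0.525 ] xyz [ 0.5271 -0.4059  0.0804] yaw 14.7 w 0.048 tilt [ 0.001 -0.001 -1.   ] q6 0.54
delta cm [-0.07  0.    1.53] spin 0.2
```

>>> {"name": "servo_tool", "arguments": {"targets": [{"delta_pos": [0,0,0.5],"spin": 0,"fingers": 0.3},{"delta_pos": [0,0,0.4],"spin": 0,"fingers": 0.3},{"delta_pos": [0,0,0.3],"spin": 0,"fingers": 0.3},{"delta_pos": [0,0,0.2],"spin": 0,"fingers": 0.3},{"delta_pos": [0,0,0.1],"spin": 0,"fingers": 0.3},{"delta_pos": [0,0,0],"spin": 0,"fingers": 0.3},{"delta_pos": [0,0,0],"spin": 0,"fingers": 0.3}]}}

```text
time_s: 27.83
position: [0.5268, -0.4059, 0.0652]
ee_rot: [0.992, 0.128, 0.0, 0.0]
contact_force: [-1.2, 1.2, 3.1]
gripper_width: 0.0479
grasp_force: 15.0
```

>>> {"name": "servo_tool", "arguments": {"targets": [{"delta_pos": [0,0,0],"spin": 0,"fingers": 0.62},{"delta_pos": [0,0,0],"spin": 0,"fingers": 0.62},{"delta_pos": [0,0,0],"spin": 0,"fingers": 0.62},{"delta_pos": [0,0,0],"spin": 0,"fingers": 0.62},{"delta_pos": [0,0,0],"spin": 0,"fingers": 0.62},{"delta_pos": [0,0,-0.5],"spin": 0,"fingers": 0.62},{"delta_pos": [0,0,-1],"spin": 0,"fingers": 0.62},{"delta_pos": [0,0,-2],"spin": 0,"fingers": 0.62},{"delta_pos": [0,0,-3],"spin": 0,"fingers": 0.62},{"delta_pos": [0,0,-3],"spin": 0,"fingers": 0.62},{"delta_pos": [0,0,-3],"spin": 0,"fingers": 0.62},{"delta_pos": [0,0,-3],"spin": 0,"fingers": 0.62},{"delta_pos": [0,0,-3],"spin": 0,"fingers": 0.62},{"delta_pos": [0,0,-3],"spin": 0,"fingers": 0.62},{"delta_pos": [-1,0,-1.5],"spin": 0,"fingers": 0.62},{"delta_pos": [-1,0,0],"spin": 0,"fingers": 0.62},{"delta_pos": [-1,0,0],"spin": 0,"fingers": 0.62},{"delta_pos": [0,0,0],"spin": 0,"fingers": 0.62}]}}

```text
time_s: 29.33
position: [0.4957, -0.4139, 0.2941]
ee_rot: [0.992, 0.127, -0.001, -0.001]
contact_force: [-0.3, 0.4, -0.4]
gripper_width: 0.0569
grasp_force: 0.0
```

>>> {"name": "servo_tool", "arguments": {"targets": [{"delta_pos": [0,-1.5,0],"spin": 0,"fingers": 0.7},{"delta_pos": [0,-3,0],"spin": 0,"fingers": 0.7},{"delta_pos": [0,-3,0],"spin": 0,"fingers": 0.7},{"delta_pos": [0,-3,0],"spin": 0,"fingers": 0.7},{"delta_pos": [0,-3,0],"spin": 0,"fingers": 0.7},{"delta_pos": [0,-3,0],"spin": 0,"fingers": 0.7},{"delta_pos": [0,-3,0],"spin": 0,"fingers": 0.7},{"delta_pos": [0,-3,0],"spin": 0,"fingers": 0.7},{"delta_pos": [0,-3,0],"spin": 0,"fingers": 0.7},{"delta_pos": [0,-3,0],"spin": 0,"fingers": 0.7},{"delta_pos": [0,-3,0],"spin": 0,"fingers": 0.7},{"delta_pos": [0,-3,0],"spin": 0,"fingers": 0.7},{"delta_pos": [0,-3,0],"spin": 0,"fingers": 0.7},{"delta_pos": [0,-3,0],"spin": 0,"fingers": 0.7},{"delta_pos": [0,-3,0],"spin": 0,"fingers": 0.7},{"delta_pos": [0,-3,0],"spin": 0,"fingers": 0.7},{"delta_pos": [0,-3,0],"spin": 0,"fingers": 0.7},{"delta_pos": [0,-3,0],"spin": 0,"fingers": 0.7},{"delta_pos": [0,-1.5,0],"spin": 0,"fingers": 0.7},{"delta_pos": [0,0,0],"spin": 0,"fingers": 0.7}]}}

```text
time_s: 31.0
position: [0.3593, 0.111, 0.2936]
ee_rot: [0.992, 0.129, -0.001, -0.001]
contact_force: [-0.8, -0.9, -0.4]
gripper_width: 0.0643
grasp_force: 0.0
```

```bash
python3 - <<'E'
from w import *
from m import blobs
st()
im=vision.camera('top');b=im[135:215,255:415,::-1];cv2.imwrite('pics/t4.png',cv2.resize(b,(800,400),interpolation=cv2.INTER_CUBIC))
m,c,a=blobs(im,(0,0,150),(180,70,255),(320,155,352,195));print('jar',a,uv(onz('top',[c],.081)))
m,c,a=blobs(im,(170,110,60),(180,255,255),(345,145,385,190));print('bott',a,uv(onz('top',[c],.105)))
E
```

```text
t 31.0 uv [0.3757 0.0175] xyz [0.3593 0.111  0.2936] yaw 14.87 w 0.0643 tilt [-0.003  0.001 -1.   ] q6 1.41
jar 176 [[ 0.40781643 -0.44423585]]
bott 49 [[ 0.41066826 -0.52639447]]
```

View pics/t4.png

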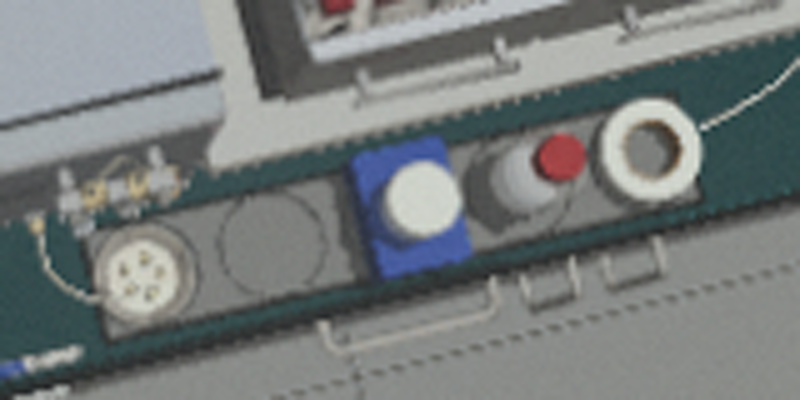

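The jar (339,175) is centred on the carton, and the bottle stands on the ring by the tape with its cap at (367,166). Only the vial is left.

>>> {"name": "servo_tool", "arguments": {"targets": [{"delta_pos": [-0.5,0,0],"spin": -6.9,"fingers": 0.7},{"delta_pos": [0,0,0],"spin": -6.9,"fingers": 0.7},{"delta_pos": [0,0,0],"spin": -6.9,"fingers": 0.7},{"delta_pos": [0,0,0],"spin": -6.9,"fingers": 0.7},{"delta_pos": [0,0,0],"spin": -6.9,"fingers": 0.7},{"delta_pos": [0,0,0],"spin": -6.9,"fingers": 0.7},{"delta_pos": [0,0,0],"spin": -6.9,"fingers": 0.7},{"delta_pos": [0,0,0],"spin": -6.9,"fingers": 0.7},{"delta_pos": [0,0,0],"spin": -6.9,"fingers": 0.7},{"delta_pos": [0,0,0],"spin": -6.9,"fingers": 0.7},{"delta_pos": [0,0,0],"spin": -6.9,"fingers": 0.7},{"delta_pos": [0,0,0],"spin": -6.9,"fingers": 0.7},{"delta_pos": [0,0,0],"spin": -6.9,"fingers": 0.7},{"delta_pos": [0,0,0],"spin": 0,"fingers": 0.7}]}}

```text
time_s: 32.22
position: [0.3561, 0.1065, 0.294]
ee_rot: [0.612, 0.791, -0.001, -0.0]
contact_force: [0.4, 0.5, -0.3]
gripper_width: 0.0644
grasp_force: 0.0
```

>>> {"name": "servo_tool", "arguments": {"targets": [{"delta_pos": [2.5,0,0],"spin": 0,"fingers": 0.7},{"delta_pos": [3,0,0],"spin": 0,"fingers": 0.7},{"delta_pos": [3,0,0],"spin": 0,"fingers": 0.7},{"delta_pos": [3,0,0],"spin": 0,"fingers": 0.7},{"delta_pos": [3,0,0],"spin": 0,"fingers": 0.7},{"delta_pos": [1.5,0,0],"spin": 0,"fingers": 0.7},{"delta_pos": [0,2,1],"spin": 0,"fingers": 0.7},{"delta_pos": [0,3,2],"spin": 0,"fingers": 0.7},{"delta_pos": [0,3,2],"spin": 0,"fingers": 0.7},{"delta_pos": [0,2,2],"spin": 0,"fingers": 0.7},{"delta_pos": [0,0.5,2],"spin": 0,"fingers": 0.7},{"delta_pos": [0,0,1],"spin": 0,"fingers": 0.7},{"delta_pos": [0,0,0],"spin": 0,"fingers": 0.7},{"delta_pos": [0,0,0],"spin": 0,"fingers": 0.7}]}}

```text
time_s: 33.38
position: [0.4177, 0.2881, 0.1945]
ee_rot: [0.614, 0.789, -0.001, -0.0]
contact_force: [0.6, 0.7, 0.9]
gripper_width: 0.064
grasp_force: 0.0
```

```bash
python3 - <<'E'
from w import *
to(.4801,.1793,.075,104.5)
E
```

```text
t 33.38 uv [0.4765 0.1743] xyz [0.4177 0.2881 0.1945] yaw 104.26 w 0.064 tilt [-0.001 -0.001 -1.   ] q6 0.2
delta cm [ 0.51  0.38 11.95] spin -0.2
```

>>> {"name": "servo_tool", "arguments": {"targets": [{"delta_pos": [0.5,0.4,1],"spin": 0,"fingers": 0.7},{"delta_pos": [0,0,2],"spin": 0,"fingers": 0.7},{"delta_pos": [0,0,2.5],"spin": 0,"fingers": 0.7},{"delta_pos": [0,0,2.5],"spin": 0,"fingers": 0.7},{"delta_pos": [0,0,2.4],"spin": 0,"fingers": 0.7},{"delta_pos": [0,0,1.5],"spin": 0,"fingers": 0.7},{"delta_pos": [0,0,0.4],"spin": 0,"fingers": 0.7},{"delta_pos": [0,0,0],"spin": 0,"fingers": 0.7},{"delta_pos": [0,0,0],"spin": 0,"fingers": 0.1},{"delta_pos": [0,0,0],"spin": 0,"fingers": 0.1},{"delta_pos": [0,0,0],"spin": 0,"fingers": 0.1},{"delta_pos": [0,0,0],"spin": 0,"fingers": 0.1},{"delta_pos": [0,0,0],"spin": 0,"fingers": 0.1},{"delta_pos": [0,0,0],"spin": 0,"fingers": 0.1},{"delta_pos": [0,0,0],"spin": 0,"fingers": 0.1},{"delta_pos": [0,0,0],"spin": 0,"fingers": 0.1},{"delta_pos": [0,0,0],"spin": 0,"fingers": 0.1}], "grip_force": 10}}

```text
time_s: 34.8
position: [0.4209, 0.2946, 0.072]
ee_rot: [0.613, 0.79, 0.0, 0.0]
contact_force: [-0.5, -0.1, 3.7]
gripper_width: 0.0275
grasp_force: 10.0
```

>>> {"name": "servo_tool", "arguments": {"targets": [{"delta_pos": [0,0,-1],"spin": 0,"fingers": 0.1},{"delta_pos": [0,0,-2],"spin": 0,"fingers": 0.1},{"delta_pos": [0,0,-3],"spin": 0,"fingers": 0.1},{"delta_pos": [0,0,-3],"spin": 0,"fingers": 0.1},{"delta_pos": [0,-1,-3],"spin": 0,"fingers": 0.1},{"delta_pos": [0,-2,-3],"spin": 0,"fingers": 0.1},{"delta_pos": [0,-2.5,-3],"spin": 0,"fingers": 0.1},{"delta_pos": [0,-2.5,-3],"spin": 0,"fingers": 0.1},{"delta_pos": [0,-2,-2],"spin": 0,"fingers": 0.1},{"delta_pos": [0,-1.4,-1],"spin": 0,"fingers": 0.1},{"delta_pos": [-1.5,0,0],"spin": 0,"fingers": 0.1},{"delta_pos": [-2.5,0,0],"spin": 0,"fingers": 0.1},{"delta_pos": [-2.5,0,0],"spin": 0,"fingers": 0.1},{"delta_pos": [-2.5,0,0],"spin": 0,"fingers": 0.1},{"delta_pos": [-2.5,0,0],"spin": 0,"fingers": 0.1},{"delta_pos": [-2.5,0,0],"spin": 0,"fingers": 0.1},{"delta_pos": [-1.5,0,0],"spin": 0,"fingers": 0.1},{"delta_pos": [0,0,0],"spin": 0,"fingers": 0.1}]}}

```text
time_s: 36.3
position: [0.349, 0.114, 0.3121]
ee_rot: [0.614, 0.789, -0.0, 0.0]
contact_force: [0.2, -0.4, -0.6]
gripper_width: 0.0273
grasp_force: 10.0
```

>>> {"name": "servo_tool", "arguments": {"targets": [{"delta_pos": [0,0,0],"spin": 3,"fingers": 0.1},{"delta_pos": [0,0,0],"spin": 6,"fingers": 0.1},{"delta_pos": [0,0,0],"spin": 6,"fingers": 0.1},{"delta_pos": [0,0,0],"spin": 6,"fingers": 0.1},{"delta_pos": [0,0,0],"spin": 6,"fingers": 0.1},{"delta_pos": [0,0,0],"spin": 6,"fingers": 0.1},{"delta_pos": [0,0,0],"spin": 6,"fingers": 0.1},{"delta_pos": [0,0,0],"spin": 6,"fingers": 0.1},{"delta_pos": [0,0,0],"spin": 6,"fingers": 0.1},{"delta_pos": [0,0,0],"spin": 6,"fingers": 0.1},{"delta_pos": [0,0,0],"spin": 6,"fingers": 0.1},{"delta_pos": [0,0,0],"spin": 6,"fingers": 0.1},{"delta_pos": [0,0,0],"spin": 6,"fingers": 0.1},{"delta_pos": [0,0,0],"spin": 6,"fingers": 0.1},{"delta_pos": [0,0,0],"spin": 6,"fingers": 0.1},{"delta_pos": [0,0,0],"spin": 3,"fingers": 0.1},{"delta_pos": [0,0,0],"spin": 0,"fingers": 0.1}]}}

```text
time_s: 37.72
position: [0.3484, 0.1167, 0.3119]
ee_rot: [0.992, 0.125, -0.0, -0.0]
contact_force: [-0.2, 0.3, -0.5]
gripper_width: 0.0272
grasp_force: 10.0
```

```bash
python3 - <<'E'
from w import *
to(.408,-.3585,.30,14.5)
E
```

```text
t 37.72 uv [0.3665 0.0257] xyz [0.3484 0.1167 0.3119] yaw 14.3 w 0.0272 tilt [-0.  0. -1.] q6 1.43
delta cm [ 4.28 38.41  1.18] spin -0.2
```

>>> {"name": "servo_tool", "arguments": {"targets": [{"delta_pos": [0,1.5,0],"spin": 0,"fingers": 0.1},{"delta_pos": [0,3,0],"spin": 0,"fingers": 0.1},{"delta_pos": [0,3,0],"spin": 0,"fingers": 0.1},{"delta_pos": [0,3,0],"spin": 0,"fingers": 0.1},{"delta_pos": [0,3,0],"spin": 0,"fingers": 0.1},{"delta_pos": [0,3,0],"spin": 0,"fingers": 0.1},{"delta_pos": [0,3,0],"spin": 0,"fingers": 0.1},{"delta_pos": [0.6,3,0],"spin": 0,"fingers": 0.1},{"delta_pos": [0.6,3,0],"spin": 0,"fingers": 0.1},{"delta_pos": [0.6,3,0],"spin": 0,"fingers": 0.1},{"delta_pos": [0.6,3,0],"spin": 0,"fingers": 0.1},{"delta_pos": [0.6,3,0],"spin": 0,"fingers": 0.1},{"delta_pos": [0.6,2.4,0],"spin": 0,"fingers": 0.1},{"delta_pos": [0.6,1.5,0],"spin": 0,"fingers": 0.1},{"delta_pos": [0,0,0],"spin": 0,"fingers": 0.1},{"delta_pos": [0,0,0],"spin": 0,"fingers": 0.1}]}}

```text
time_s: 39.05
position: [0.4849, -0.2451, 0.3112]
ee_rot: [0.992, 0.126, -0.0, -0.001]
contact_force: [-0.1, 0.2, -1.3]
gripper_width: 0.0273
grasp_force: 10.0
```

```bash
python3 - <<'E'
from w import *
to(.408,-.3585,.077,14.5)
E
```

```text
t 39.05 uv [ 0.4081 -0.3587] xyz [ 0.4849 -0.2451  0.3112] yaw 14.44 w 0.0273 tilt [-0.001  0.001 -1.   ] q6 0.71
delta cm [1.000e-02 1.000e-02 2.342e+01] spin -0.1
```

```bash
python3 - <<'E'
from w import *
for n,p in (('dark edge',[(220,75),(0,130)]),('panel foot',[(215,130),(0,215)]),('knob tips',[(72,215),(135,205),(175,185)])):
    P=np.array(p)/5+[254.6,134.6]
    for z in(.24,.12,.05):print(n,z,uv(onz('top',P,z)).round(3).tolist())
im=cv2.imread('pics/t4.png')[0:330,0:330];cv2.imwrite('pics/k.png',cv2.resize(im,(660,600),interpolation=cv2.INTER_CUBIC))
s=vision.camera('side')[110:230,190:360,::-1];cv2.imwrite('pics/s5.png',cv2.resize(s,(765,540),interpolation=cv2.INTER_CUBIC))
E
```

```text
dark edge 0.24 [[0.483, -0.318], [0.481, -0.198]]
dark edge 0.12 [[0.503, -0.336], [0.502, -0.202]]
dark edge 0.05 [[0.515, -0.346], [0.513, -0.205]]
panel foot 0.24 [[0.455, -0.308], [0.437, -0.187]]
panel foot 0.12 [[0.472, -0.325], [0.453, -0.19]]
panel foot 0.05 [[0.482, -0.335], [0.462, -0.192]]
knob tips 0.24 [[0.429, -0.224], [0.426, -0.257], [0.431, -0.28]]
knob tips 0.12 [[0.443, -0.231], [0.44, -0.268], [0.446, -0.294]]
knob tips 0.05 [[0.451, -0.236], [0.448, -0.275], [0.454, -0.302]]
```

View pics/s5.png

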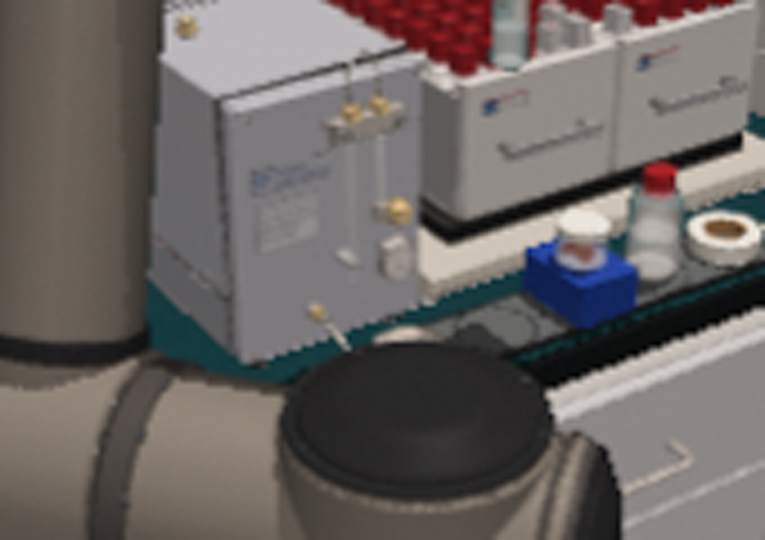

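Side view: the box's manifold and knob jut out towards the mat; the carton, jar and bottle stand well. I'll turn the grip 10° and keep slightly to the front so the gripper body clears the manifold.

>>> {"name": "servo_tool", "arguments": {"targets": [{"delta_pos": [-0.6,0.1,0],"spin": 0,"fingers": 0.1},{"delta_pos": [0,0,0],"spin": -5,"fingers": 0.1},{"delta_pos": [0,0,0],"spin": -5,"fingers": 0.1},{"delta_pos": [0,0,1.5],"spin": 0,"fingers": 0.1},{"delta_pos": [0,0,2.5],"spin": 0,"fingers": 0.1},{"delta_pos": [0,0,2.5],"spin": 0,"fingers": 0.1},{"delta_pos": [0,0,2.5],"spin": 0,"fingers": 0.1},{"delta_pos": [0,0,2.5],"spin": 0,"fingers": 0.1},{"delta_pos": [0,0,2.5],"spin": 0,"fingers": 0.1},{"delta_pos": [0,0,2.5],"spin": 0,"fingers": 0.1},{"delta_pos": [0,0,2.5],"spin": 0,"fingers": 0.1},{"delta_pos": [0,0,2],"spin": 0,"fingers": 0.1},{"delta_pos": [0,0,1],"spin": 0,"fingers": 0.1},{"delta_pos": [0,0,0],"spin": 0,"fingers": 0.1},{"delta_pos": [0,0,0],"spin": 0,"fingers": 0.1}]}}

```text
time_s: 40.35
position: [0.4793, -0.2477, 0.0925]
ee_rot: [0.977, 0.212, 0.0, 0.0]
contact_force: [0.3, -1.0, -0.4]
gripper_width: 0.0278
grasp_force: 10.0
```

```bash
python3 - <<'E'
from w import *
to(.403,-.3595,.077,24.5)
E
```

```text
t 40.35 uv [ 0.402  -0.3598] xyz [ 0.4793 -0.2477  0.0925] yaw 24.42 w 0.0278 tilt [ 0. -0. -1.] q6 0.53
delta cm [ 0.1  -0.02  1.55] spin -0.1
```

>>> {"name": "servo_tool", "arguments": {"targets": [{"delta_pos": [0.1,0,0.5],"spin": 0,"fingers": 0.1},{"delta_pos": [0,0,0.4],"spin": 0,"fingers": 0.1},{"delta_pos": [0,0,0.3],"spin": 0,"fingers": 0.1},{"delta_pos": [0,0,0.2],"spin": 0,"fingers": 0.1},{"delta_pos": [0,0,0.1],"spin": 0,"fingers": 0.1},{"delta_pos": [0,0,0],"spin": 0,"fingers": 0.1},{"delta_pos": [0,0,0],"spin": 0,"fingers": 0.1}]}}

```text
time_s: 40.93
position: [0.4804, -0.2476, 0.077]
ee_rot: [0.977, 0.211, 0.0, 0.0]
contact_force: [-0.8, 1.0, 2.1]
gripper_width: 0.0272
grasp_force: 10.0
```

>>> {"name": "servo_tool", "arguments": {"targets": [{"delta_pos": [0,0,0],"spin": 0,"fingers": 0.45},{"delta_pos": [0,0,0],"spin": 0,"fingers": 0.45},{"delta_pos": [0,0,0],"spin": 0,"fingers": 0.45},{"delta_pos": [0,0,0],"spin": 0,"fingers": 0.45},{"delta_pos": [0,0,0],"spin": 0,"fingers": 0.45},{"delta_pos": [0,0,-0.5],"spin": 0,"fingers": 0.45},{"delta_pos": [0,0,-1],"spin": 0,"fingers": 0.45},{"delta_pos": [0,0,-2],"spin": 0,"fingers": 0.45},{"delta_pos": [0,0,-3],"spin": 0,"fingers": 0.45},{"delta_pos": [0,0,-3],"spin": 0,"fingers": 0.45},{"delta_pos": [0,0,-3],"spin": 0,"fingers": 0.45},{"delta_pos": [0,0,-3],"spin": 0,"fingers": 0.45},{"delta_pos": [0,0,-3],"spin": 0,"fingers": 0.45},{"delta_pos": [0,0,-3],"spin": 0,"fingers": 0.45},{"delta_pos": [0,0,-1],"spin": 0,"fingers": 0.45},{"delta_pos": [0,0,0],"spin": 0,"fingers": 0.45}]}}

```text
time_s: 42.27
position: [0.481, -0.2481, 0.3054]
ee_rot: [0.977, 0.211, 0.002, 0.003]
contact_force: [-0.6, -0.8, -0.3]
gripper_width: 0.0417
grasp_force: 0.0
```

>>> {"name": "servo_tool", "arguments": {"targets": [{"delta_pos": [0,-3,0],"spin": 0,"fingers": 0.45},{"delta_pos": [0,-3,0],"spin": 0,"fingers": 0.45},{"delta_pos": [0,-3,0],"spin": 0,"fingers": 0.45},{"delta_pos": [0.5,-3,0],"spin": 0,"fingers": 0.45},{"delta_pos": [0.5,-3,0],"spin": 0,"fingers": 0.45},{"delta_pos": [0.5,-3,0],"spin": 0,"fingers": 0.45},{"delta_pos": [0.5,-3,0],"spin": 0,"fingers": 0.45},{"delta_pos": [0.5,-3,0],"spin": 0,"fingers": 0.45},{"delta_pos": [0.5,-3,0],"spin": 0,"fingers": 0.45},{"delta_pos": [0.5,-3,0],"spin": 0,"fingers": 0.45},{"delta_pos": [0.5,-3,0],"spin": 0,"fingers": 0.45},{"delta_pos": [0,0,0],"spin": 0,"fingers": 0.45},{"delta_pos": [0,0,0],"spin": 0,"fingers": 0.45}]}}

```text
time_s: 43.35
position: [0.3793, 0.0706, 0.3006]
ee_rot: [0.977, 0.213, -0.001, -0.0]
contact_force: [-0.5, -0.3, -0.4]
gripper_width: 0.0418
grasp_force: 0.0
```

```bash
python3 - <<'E'
from w import *
from m import blobs
st()
im=vision.camera('top');b=im[135:215,255:415,::-1];cv2.imwrite('pics/t6.png',cv2.resize(b,(800,400),interpolation=cv2.INTER_CUBIC))
m,c,a=blobs(im,(0,0,150),(180,70,255),(320,155,352,195));print('jar',a,uv(onz('top',[c],.081)))
m,c,a=blobs(im,(170,110,60),(180,255,255),(345,145,385,190));print('bott',a,uv(onz('top',[c],.105)))
E
```

```text
t 43.35 uv [ 0.3849 -0.0266] xyz [0.3793 0.0706 0.3006] yaw 24.58 w 0.0418 tilt [-0.002 -0.    -1.   ] q6 1.13
jar 177 [[ 0.40786613 -0.44411618]]
bott 56 [[ 0.41015867 -0.52602986]]
```

View pics/t6.png

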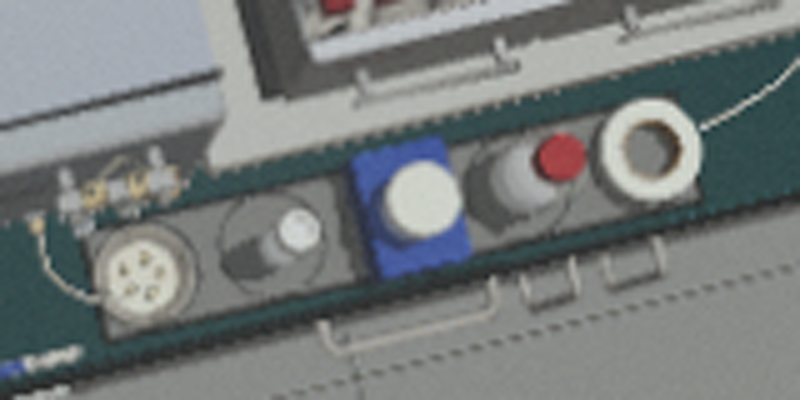

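The vial stands in the ring by the dish with its cap at about (315,181); the rest hasn't moved. I'll check its position from the cap, then hand in.

```bash
python3 - <<'E'
from w import *
p=uv(onz('top',[np.array([299,231])/5+[254.6,134.6]],.101))[0];print(p)
if abs(p[0]-.4078)<.010 and abs(p[1]+.3583)<.010: print(r.close_job())
E
```

```text
[ 0.40432868 -0.36148501]
the job is handed in; nothing more can be done
None
```

The capping kit is set out and the job is handed in at about 43 s: carton square on the middle ring with the jar centred on it, vial by the dish and red-capped bottle by the tape. The last camera measurements put each within about 4 mm of its target, but the judge's result wasn't shown.

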